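Charge the grinding jar with the drop cup

ROBOT

A 6-joint arm with a two-finger parallel gripper is mounted at the origin on a cart in front of the work surface, level with it; the furniture and walls round the work are solid. World frame = base frame: x ahead of the robot, y to its left, z up, the work surface at z = 0. Lengths are in mm, angles in rad, forces in N, time in s.
With the tool pointing down it reaches from about 375 to 925 mm from the base axis. Payload 5.7 kg.
Tool frame: the origin (TCP) lies on the centre line of the jaws, within the pads' length; the fingertips stand 22 mm ahead of it and the grasp point (between the pads) lies 3 mm ahead of it; x points along the fingers, y is the direction in which the jaws open and shut, and the axes are right-handed (so a half turn about x gives the same grasp; the last joint's range is limited). The gripper opens to 88 mm and grips with 3 to 60 N. Pads are 20 mm wide; open, the fingers measure 115 mm over their backs; the gripper's body (75 mm by 178 mm) begins 61 mm behind the grasp point.
Start: joints at [-0.115, 0.359, 1.51, -0, 1.272, -0.115], TCP at [599.971, -0.004, 244.623] pointing down, gripper open.
Joint ranges: [-2.97, 2.97], [-1.01, 2.36], [0.21, 2.38], [-0.96, 4.11], [0.2, 2.71], [-2.98, 2.98]. Speed limits (rad/s): [2.39, 2.39, 3.14, 3.14, 3.14, 3.14].

INTERFACE

Orientations are given as a unit quaternion [w, x, y, z].
In Python, from workcell import manip, solver, monitor, viewer, job gives the robot as it stands. The module is installed in compiled form; this text tells all that it offers. Calls block until the motion is done:
- manip.reach(position, orientation): joint-space move of the TCP to a pose.
- manip.line_to(position, rotation=None, feed=150, until_force=None): straight line of the TCP; rotation=None keeps the orientation; feed is the mean speed in mm/s. With until_force (N) it stops when the force on the tool has changed by that much, and returns True; else False.
- manip.move_j(angles): joint-space move.
- manip.move_gripper(opening): finger opening in mm; the grip force is fixed at half the most; returns when the fingers have stopped.
- manip.hold(seconds).
- solver.solve_ik(position, orientation): joint angles nearest the present ones, or None.
- monitor.observe(): the state.
- viewer.camera(name): name is "scene" or "side" or "wrist"; returns a dict with "color" (400x640x3 uint8, blue, green, red), "fx", "fy", "cx", "cy" (pixels), "k1" (the pictures are not rectified: a ray, as slopes to the right and down, at radius r is drawn at 1 + k1 r^2 times it, then the intrinsics apply), "view" (4x4, takes a point from world to camera coordinates). Camera axes: x right, y down, z forward; pixel columns grow to the right and rows downward; lengths in mm; the calibration is good to about 2 mm. A picture is of the moment at which its call begins. There is no depth.
A pose or a line that the arm cannot do raises manip.PlanningError and nothing moves.
- job.finish_job(): hands the job in, once; it reports no verdict.
The state is a dict: "time_s": time; "qpos": joint angles; "qd": joint speeds; "effort": joint torques, N m; "position": TCP position; "tool_rot": TCP orientation; "ft_force": force on the tool from outside, world axes, zero at the start; "torque": the same for the moment, N m; "gripper_width": finger opening in mm.
Only numpy, scipy, OpenCV 4.12 (cv2) and the standard library are available. Lean on these libraries where they do the work, as an engineer would, in place of code of your own. Each camera call takes 0.05 s, during which the arm holds its last target.

TASK

Pick up the loaded drop cup by its cross grip, hold it over the steel grinding jar and lower it so that the striker bar pushes its release tab up and the hinged bottom swings open, dropping both balls into the jar. Then stand the empty cup upright on the free worktop beside the station and let go. Leave the plastic beaker where it is.

Things in the scene. Friction and masses are not known exactly. Their poses are not given: they have to be found in the camera images.
- drop_cup: White square plastic drop cup, loose on the worktop, two balls inside. 46x46 mm outside, 40x40 inside, walls 62 mm high, about 0.19 kg. Origin: centre of underside, z up. Steel bottom flap hinged at x=-24, z=20 mm (axis along y), open skirt below. The flap runs on through the -x side as the release tab. Tab pushed UP = flap swings DOWN inside; a spring shuts it again
- cup_grip (a point): Centre of the white grip bar across the cup's mouth (0, 0, 90 mm in the cup's frame): 48 mm long along the cup's y, 14 mm thick along x, 24 mm tall (z 78 to 102); pinch from above, closing along the cup's x. Free below it down to the wall top (62), but for its end posts. Axes as the cup's
- cup_tab (a point): Middle of the release tab's underside (-44, 0, 18.5 mm in the cup's frame, 20 mm outside the hinge): a flat steel tongue 26 mm wide, reaching to x=-70 mm. Pressing up here takes 2 to 5 N. Lowering the cup 30 mm after the bar has met this point opens the bottom about 55 degrees
- bottom (a joint): Hinge of the bottom flap and release tab: 0 rad = shut, grows as it opens, 1.4 at most; from about 0.6 rad the balls roll out downwards
- ball_0_center (a point): Centre of a plain steel grinding ball, 16 mm across, 17 g, lying loose on the cup's bottom flap
- ball_1_center (a point): Centre of the other steel ball, the same
- station: Fixed station: aluminium base plate (x -74 to 60, y +-58 mm, 8 mm thick) with a round steel jar fixed on it, 88 to 96 mm inside, 100 mm over the rim, rim top z=66, inner floor z=13 mm. Origin: worktop height under the jar's centre, z up. Hold the cup's centre over the jar's centre, axes parallel; there its underside must stay above z=70 mm (rim)
- striker_top (a point): Top of the striker bar, middle (-44, 0, 130 mm in the station's frame): a dark steel goal post on the jar's -x side, round bar 8 mm thick along the station's y, posts at y=+-37 mm. Cup centred over the jar: the tab first meets the bar when the cup's underside is at z=111 mm
- beaker: A plain white plastic beaker, 74 mm across, 87 mm high, standing loose: not the target, leave it. Origin: centre of its underside
Not all that is in view belongs to the job. There is more than one size of the drop_cup; the job needs the larger.

How it is judged (in metres and radians):
On the way, in this order (a step that is already met when the one before it is completed fails the run):
1. the loaded cup is held over the jar, above the striker, its bottom still shut (horizontal distance between drop_cup and station below 0.06 m and height (world z) of drop_cup above 0.095 m and value of joint bottom below 0.2 rad and contact force between the fingers and drop_cup above 0.5 N and distance between each of ball_0_center, ball_1_center and drop_cup below 0.06 m), for 0.1 s.
2. the tab is pressed on the striker and the bottom swings open over the jar while the cup is held upright (value of joint bottom above 0.45 rad and contact force between drop_cup and station above 0.5 N and contact force between the fingers and drop_cup above 0.5 N and angle between drop_cup's own z axis and vertical below 0.5 rad and horizontal distance between drop_cup and station below 0.06 m), for 0.1 s.
At the end, for the whole second after the job is handed in: Both balls lie inside the steel jar; the drop cup stands upright (within 7 degrees) on the worktop, at rest, its bottom shut; the beaker is within 30 mm of where it stood (horizontal distance between each of ball_0_center, ball_1_center and station below 0.046 m and height (world z) of each of ball_0_center, ball_1_center below 0.06 m and height (world z) of drop_cup between -0.006 and 0.006 m and angle between drop_cup's own z axis and vertical below 0.12 rad and linear speed of drop_cup below 0.03 m/s and value of joint bottom below 0.15 rad and distance of beaker from where it was at the start of the episode below 0.03 m); the robot touches nothing.
It also fails if it takes over 51 s, if anything falls off the work surface, if the arm or the gripper's body presses on something with over 40 N, if the wrist force passes 120 N, or if a joint passes its speed limit or range.

## Working session

There is one attempt and no reset: what is moved stays moved. The work goes in short steps, each a Python script; the robot and the scene stay as the last script left them, time stands still between calls to the robot, and variables do not carry over. Pictures are saved under pics/ and viewed, and the job is handed in when it is done.

```bash
mkdir -p pics
cat > h.py <<'E'
import numpy as np, cv2
from workcell import manip, solver, monitor, viewer, job
def snap(n,f):
    c=viewer.camera(n); cv2.imwrite('pics/'+f+'.png',c['color'])
    np.savez('pics/'+f+'.npz',**c); return c
def load(f): return dict(np.load('pics/'+f+'.npz'))
def ray(c,u,v):
    K=np.array([[c['fx'],0,c['cx']],[0,c['fy'],c['cy']],[0,0,1]],float)
    x,y=(u-c['cx'])/c['fx'],(v-c['cy'])/c['fy']
    rd=np.hypot(x,y); r=rd
    for _ in range(30): r=rd/(1+float(c['k1'])*r*r)
    s=r/rd if rd>0 else 1
    V=c['view']; R=V[:3,:3]; o=-R.T@V[:3,3]
    return o,R.T@np.array([x*s,y*s,1])
def onz(c,u,v,z):
    o,d=ray(c,u,v); return o+d*(z-o[2])/d[2]
def tri(c1,p1,c2,p2):
    o1,d1=ray(c1,*p1);o2,d2=ray(c2,*p2)
    t=np.linalg.lstsq(np.c_[d1,-d2],o2-o1,rcond=None)[0]
    a,b=o1+d1*t[0],o2+d2*t[1]; return (a+b)/2,np.linalg.norm(a-b)
def proj(c,P):
    p=c['view'][:3,:3]@np.asarray(P,float)+c['view'][:3,3]; x,y=p[:2]/p[2]; k=1+float(c['k1'])*(x*x+y*y)
    return np.array([c['fx']*x*k+c['cx'],c['fy']*y*k+c['cy']])
E
python3 - <<'E'
from h import *
for n in ('scene','side','wrist'):
    c=snap(n,n+'0'); print(n,c['fx'],c['cx'],c['cy'],c['k1'],(-c['view'][:3,:3].T@c['view'][:3,3]).round(0),c['view'][:3,:3].round(2).tolist())
s=monitor.observe(); print(s['time_s'],s['tool_rot'],s['ft_force'],s['gripper_width'])
E
```

```text
scene 418.54387312450274 320.22843763933713 198.88672162736864 -0.015595296062753715 [ 122. -569.  642.] [[0.75, -0.66, -0.01], [-0.42, -0.46, -0.79], [0.51, 0.6, -0.62]]
side 363.5397359360126 321.37273319058374 201.00741882825616 -0.0010275669798615033 [297. 546. 642.] [[-0.91, -0.41, -0.02], [-0.25, 0.58, -0.77], [0.33, -0.7, -0.63]]
wrist 285.8656900095219 319.12916773943635 198.69429646511213 0.006899213549481453 [600.  80. 383.] [[1.0, 0.0, -0.0], [0.0, -0.96, 0.29], [-0.0, -0.29, -0.96]]
0.15 [ 0.49959676  0.49971233  0.50038391 -0.50030651] [-1.1476402  -0.48040098 -0.54629361] 87.80429933680402
```

View pics/scene0.png

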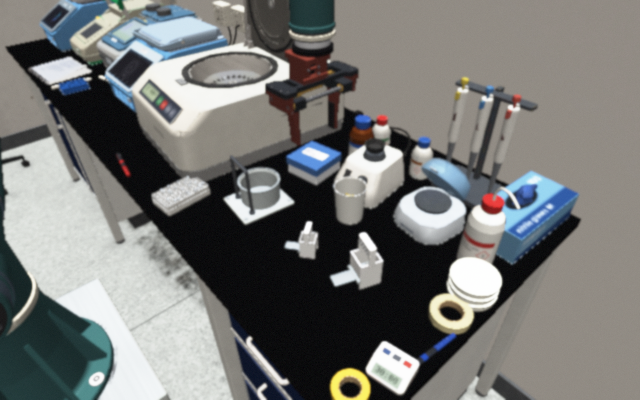

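View pics/side0.png

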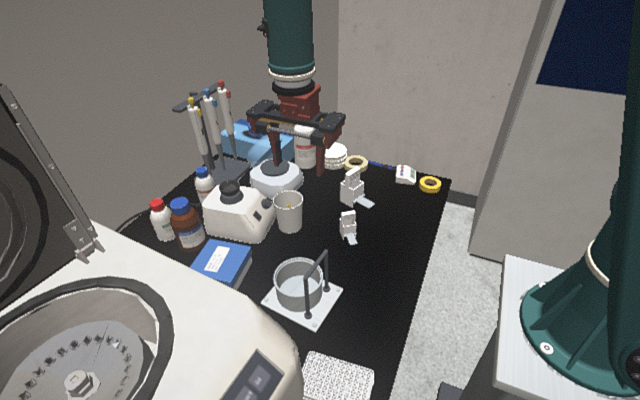

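View pics/wrist0.png

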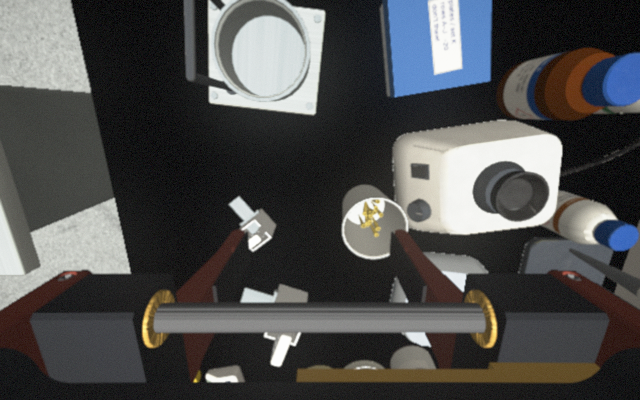

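The large cup is at scene (366,265) and side (352,188). The small cup is at scene (308,242). The jar is at scene (258,188) and side (299,283). I'll zoom in next.

Run:
```python
from h import *
a=load('scene0')['color'];b=load('side0')['color']
def crop(i,x,y,w,h,f): cv2.imwrite('pics/'+f+'.png',cv2.resize(i[y:y+h,x:x+w],None,fx=8,fy=8,interpolation=cv2.INTER_CUBIC))
crop(a,320,225,75,70,'z1');crop(b,325,160,75,60,'z2');crop(a,215,150,90,75,'z3');crop(b,255,240,95,75,'z4')
```

```text
(no output)
```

View pics/z1.png

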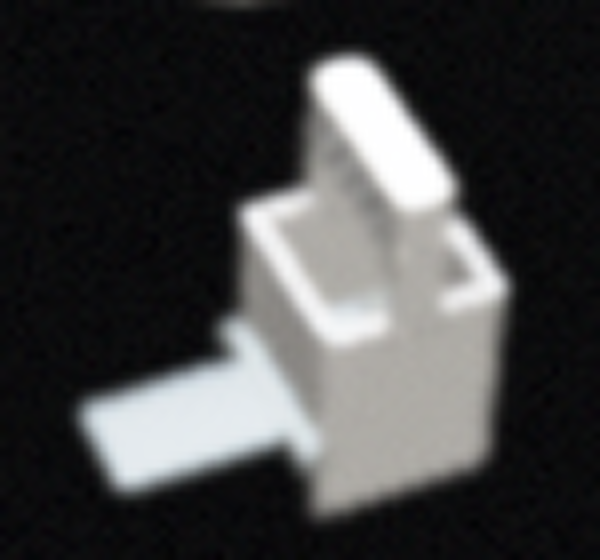

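View pics/z2.png

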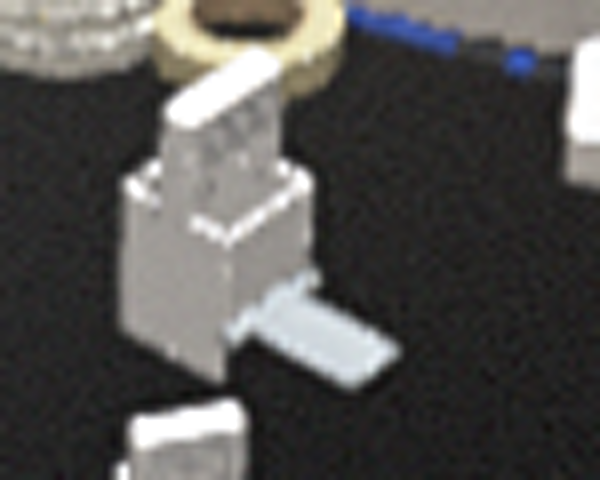

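View pics/z3.png

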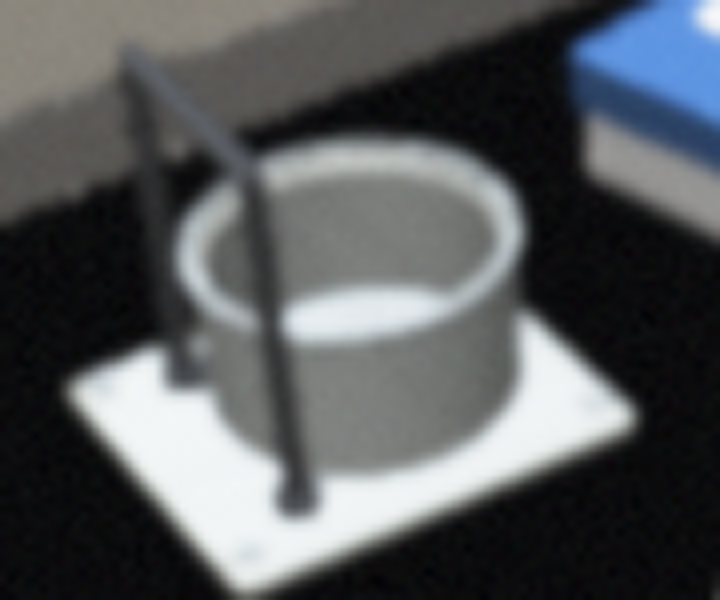

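View pics/z4.png

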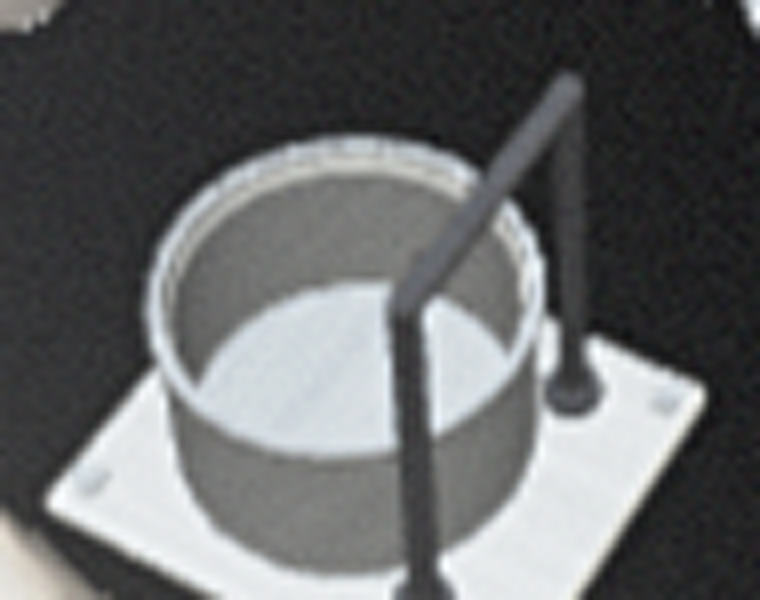

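Scene crop: the bar top is centred at (383,130) and the tab end corners are at (80,408) and (118,492). Side crop: the bar top is at (224,88) and the tab end corners are at (400,350) and (352,388). The striker bar, jar rim and plate corners are also clear in both views.

Run:
```python
from h import *
S=load('scene0');D=load('side0')
f=lambda p,o:((p[0]+.5)/8-.5+o[0],(p[1]+.5)/8-.5+o[1])
A=lambda x,y:f((x,y),(320,225));B=lambda x,y:f((x,y),(325,160));C=lambda x,y:f((x,y),(215,150));E_=lambda x,y:f((x,y),(255,240))
def both(n,a,b,z):
    print(n,'tri',*[q.round(1) for q in tri(S,a,D,b)],'plane',onz(S,*a,z)[:2].round(1),onz(D,*b,z)[:2].round(1))
both('bartop',A(383,130),B(224,88),102)
both('tabend',A(99,450),B(376,369),20)
both('tabc1',A(80,408),B(400,350),20); both('tabc2',A(118,492),B(352,388),20)
both('wall -x -y',A(335,340),B(310,182),62)
both('wall -x +y',A(245,210),B(222,238),62)
both('strk far',C(130,55),E_(405,300),130);both('strk near',C(250,175),E_(570,85),130)
both('rim c',C(351,240),E_(346,298),66)
for n,p in (('L',(65,390)),('near',(243,592)),('R',(637,415))): print('plate S',n,onz(S,*C(*p),8).round(1)[:2])
for n,p in (('L',(47,500)),('R',(705,392))): print('plate D',n,onz(D,*E_(*p),8).round(1)[:2])
# rim ellipses
for c,F,ps in((S,C,[(178,250),(525,235),(350,135)]),(D,E_,[(146,305),(545,300),(345,137),(350,458)])):
    P=[onz(c,*F(*p),66)[:2] for p in ps]; M=np.array([[2*p[0],2*p[1],1] for p in P]); s=np.linalg.lstsq(M,np.array([p@p for p in P]),rcond=None)[0]; print('rim',s[:2],np.sqrt(s[2]+s[:2]@s[:2]))
# beaker
W=load('wrist0'); print('beaker',onz(W,375,227,87))
```

```text
bartop tri [ 551.3 -201.5  100.3] 0.2 plane [ 550.1 -202.7] [ 550.4 -199.1]
tabend tri [ 485.3 -177.6   20. ] 1.0 plane [ 484.7 -177.6] [ 485.8 -177.9]
tabc1 tri [ 479.3 -174.5   34.5] 4.1 plane [ 490.2 -164.8] [ 481.5 -190.4]
tabc2 tri [ 491.5 -180.6    5.1] 6.2 plane [ 479.4 -190.1] [ 490.  -165.5]
wall -x -y tri [ 524.1 -215.4   60.5] 0.1 plane [ 523.1 -216.3] [ 523.5 -213.4]
wall -x +y tri [ 538.6 -172.1   62. ] 2.4 plane [ 537.1 -172.4] [ 539.9 -173. ]
strk far tri [500.  181.9 127.1] 1.2 plane [497.1 177.3] [499.5 183.6]
strk near tri [492.1 107.7 126.8] 1.4 plane [489.  103.1] [491.6 110. ]
rim c tri [540.  141.6  63.2] 0.4 plane [538.2 138.3] [538.6 143.6]
plate S L [469.4 203.4]
plate S near [458.4  87.3]
plate S R [592.4  75.1]
plate D L [604.1 192.2]
plate D R [460.9  93.4]
rim [541.41895007 141.81629259] 51.513511142846056
rim [539.87733404 141.01321854] 50.33358698930971
beaker [662.16148317 -43.62898584  87.        ]
```

```bash
cat >> h.py <<'E'
from scipy.spatial.transform import Rotation as Ro
# current tool rotation is at world yaw ref; build: tool x down, tool y along +-(cos yaw, sin yaw)
def quat(yaw,sgn=1):
    x=np.array([0,0,-1.]);y=sgn*np.array([np.cos(yaw),np.sin(yaw),0]);z=np.cross(x,y)
    q=Ro.from_matrix(np.c_[x,y,z]).as_quat(); return [q[3],q[0],q[1],q[2]]
E
python3 - <<'E'
from h import *
q=monitor.observe()['tool_rot'];print(Ro.from_quat([q[1],q[2],q[3],q[0]]).as_matrix().round(2).tolist())
for s in (1,-1):
  for p,y in (((552,-201.5,170),-19.5),((540,141,235),-5.6),((525,0,94),-5.6)):
    r=solver.solve_ik(p,quat(np.radians(y),s)); print(s,p,None if r is None else np.round(r,2))
E
```

```text
[[-0.0, 1.0, -0.0], [0.0, -0.0, -1.0], [-1.0, -0.0, -0.0]]
1 (552, -201.5, 170) [-0.47  0.42  1.62 -0.    1.1  -0.13]
1 (540, 141, 235) [ 0.13  0.31  1.61 -0.    1.22  0.23]
1 (525, 0, 94) [-0.13  0.44  1.83 -0.    0.87 -0.03]
-1 (552, -201.5, 170) None
-1 (540, 141, 235) [ 0.13  0.31  1.61 -0.    1.22 -2.91]
-1 (525, 0, 94) None
```

Run:
```python
from h import *
manip.reach([552,-201.5,170],quat(np.radians(-19.5)))
c=snap('wrist','w1');print(monitor.observe()['time_s'])
for P in ((0,0,102),(-70,0,20),(0,24,102),(0,-24,102),(-23,23,62),(-23,-23,62)):
    w=np.array([552,-201.5,0])+Ro.from_euler('z',-19.5,degrees=True).apply(P); print(P,proj(c,w).round(0))
    cv2.circle(c['color'],tuple(int(v) for v in proj(c,w).round()),2,(0,0,255),-1)
cv2.imwrite('pics/w1o.png',c['color'])
```

```text
1.0833
(0, 0, 102) [318. 220.]
(-70, 0, 20) [251. 192.]
(0, 24, 102) [318. 190.]
(0, -24, 102) [318. 248.]
(-23, 23, 62) [292. 179.]
(-23, -23, 62) [293. 227.]
```

View pics/w1o.png

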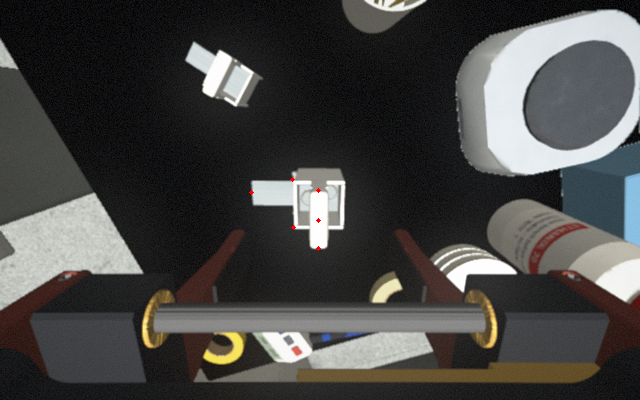

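The projected points land on the bar at (318,220), the tab end at (251,192) and the wall corners. The balls show inside, either side of the bar. I'll grasp now.

```bash
python3 - <<'E'
from h import *
print(manip.line_to([552,-201.5,94],feed=70,until_force=6))
manip.move_gripper(0); s=monitor.observe(); print(s['gripper_width'],s['position'],s['ft_force'])
manip.line_to([552,-201.5,244],feed=100)
s=monitor.observe(); print(s['time_s'],s['gripper_width'],s['position'],s['ft_force'])
snap('side','s2');snap('scene','c2');snap('wrist','w2')
E
python3 -c "
import cv2,numpy as np
a=cv2.imread('pics/s2.png')[60:260,240:440];b=cv2.imread('pics/c2.png')[100:300,270:470]
cv2.imwrite('pics/m2.png',cv2.resize(np.hstack([a,b]),None,fx=2,fy=2))"
```

```text
False
13.991659512143325 [ 551.99805205 -201.49535549   93.97728717] [ 0.3064534  -0.29135246 -0.63675527]
5.0917 13.6364969086723 [ 551.59786992 -201.3143001   243.24808956] [ 0.26074021 -0.12293476 -3.01379736]
```

View pics/m2.png

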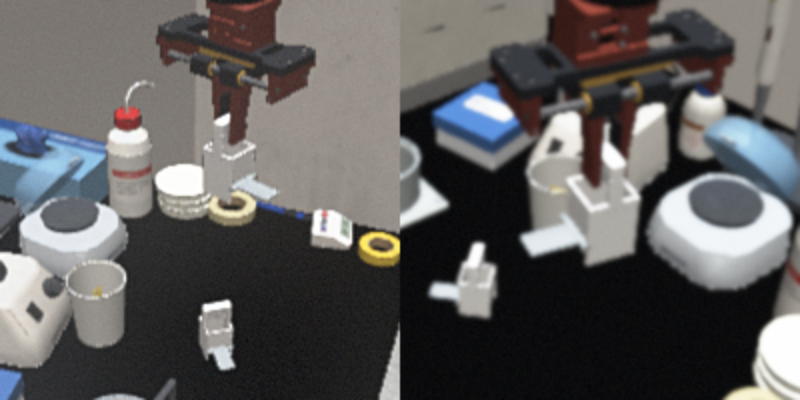

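View pics/w2.png

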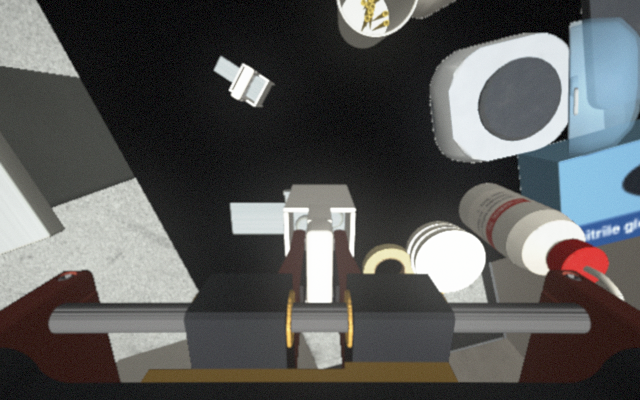

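The cup is held upright and shut (tab visible, load about 2.4 N). Next I carry it over the jar.

```bash
python3 - <<'E'
from h import *
manip.line_to([540,141,246],quat(np.radians(-5.6)),feed=110)
manip.hold(0.4)
s=monitor.observe(); print(s['time_s'],s['gripper_width'],s['position'],s['ft_force'])
for n in('side','scene'): snap(n,n[:2]+'3')
E
python3 -c "
import cv2,numpy as np
a=cv2.imread('pics/si3.png')[150:350,200:400];b=cv2.imread('pics/sc3.png')[60:260,160:360]
cv2.imwrite('pics/m3.png',cv2.resize(np.hstack([a,b]),None,fx=2,fy=2))"
```

```text
8.9083 13.665068684050059 [539.9971651  141.00549953 246.01654606] [-0.56126371 -0.445967   -2.02228778]
```

View pics/m3.png

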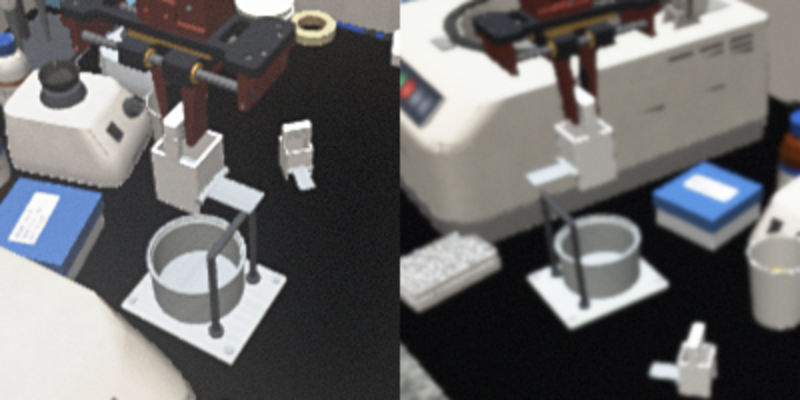

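The cup is over the jar, with its tab above the bar. I'll lower it and log the force.

```bash
python3 - <<'E'
from h import *
manip.line_to([540,141,220],feed=60); manip.hold(0.3)
for z in (208,200,190,182,174):
    manip.line_to([540,141,z],feed=40); s=monitor.observe(); print(z,s['time_s'],s['ft_force'].round(2) if hasattr(s['ft_force'],'round') else s['ft_force'],s['position'][2])
manip.hold(0.8)
for n in('side','scene'): snap(n,n[:2]+'4')
s=monitor.observe();print(s['time_s'],s['ft_force'],s['gripper_width'])
E
python3 -c "
import cv2,numpy as np
a=cv2.imread('pics/si4.png')[150:350,200:400];b=cv2.imread('pics/sc4.png')[60:260,160:360]
cv2.imwrite('pics/m4.png',cv2.resize(np.hstack([a,b]),None,fx=2,fy=2))"
```

```text
208 10.3417 [ 0.2  -0.25 -1.82] 207.5464904217469
200 10.6917 [-0.67 -0.65 -1.93] 199.72901472083737
190 11.0917 [1.3 0.4 1.2] 190.08637943989552
182 11.4417 [ 3.25 -0.51 -1.27] 181.73718782066425
174 11.7917 [ 3.46  0.27 -1.68] 173.48413897578737
12.6917 [ 3.78815024 -1.81677846 -1.99620549] 13.569666386850592
```

View pics/m4.png

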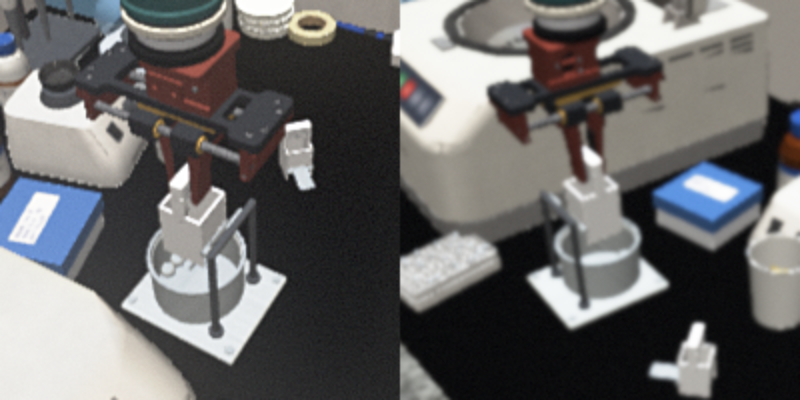

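```bash
python3 -c "
import cv2,numpy as np
a=cv2.imread('pics/si4.png')[220:320,250:350];b=cv2.imread('pics/sc4.png')[125:225,205:305]
cv2.imwrite('pics/m5.png',cv2.resize(np.hstack([a,b]),None,fx=4,fy=4,interpolation=cv2.INTER_CUBIC))"
```

```text
(no output)
```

View pics/m5.png

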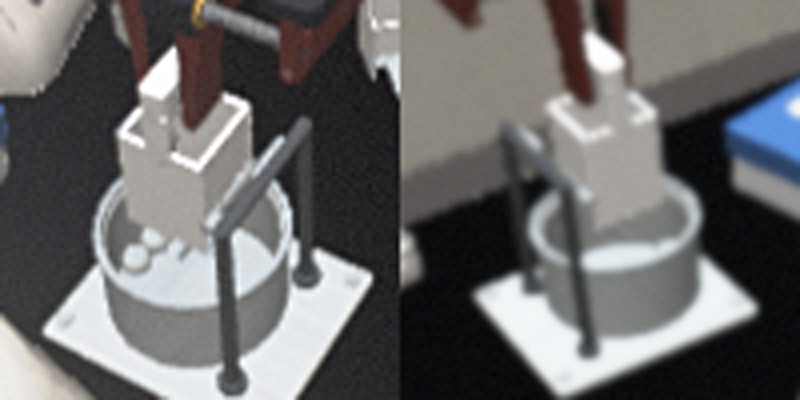

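Both balls are in the jar, at crop (140,255) and (152,238), and the tab is folded up against the bar. Next I raise the cup, let the flap shut, and carry it to the free spot.

```bash
python3 - <<'E'
from h import *
manip.line_to([540,141,246],feed=60); manip.hold(0.3)
snap('side','si6'); snap('scene','sc6')
manip.line_to([520,0,200],feed=100)
manip.line_to([520,0,112],feed=80); manip.hold(0.3)
snap('side','si7'); snap('scene','sc7')
s=monitor.observe();print(s['time_s'],s['ft_force'],s['position'],s['gripper_width'])
E
python3 -c "
import cv2,numpy as np
r=lambda f,y,x:cv2.imread('pics/'+f+'.png')[y:y+130,x:x+130]
cv2.imwrite('pics/m6.png',cv2.resize(np.vstack([np.hstack([r('si6',190,230),r('sc6',95,190)]),np.hstack([r('si7',160,270),r('sc7',130,230)])]),None,fx=2.3,fy=2.3,interpolation=cv2.INTER_CUBIC))"
```

```text
17.7417 [ 0.19075487 -0.64050499 -1.3594141 ] [5.20054443e+02 2.17719801e-02 1.12153737e+02] 14.045833862721146
```

View pics/m6.png

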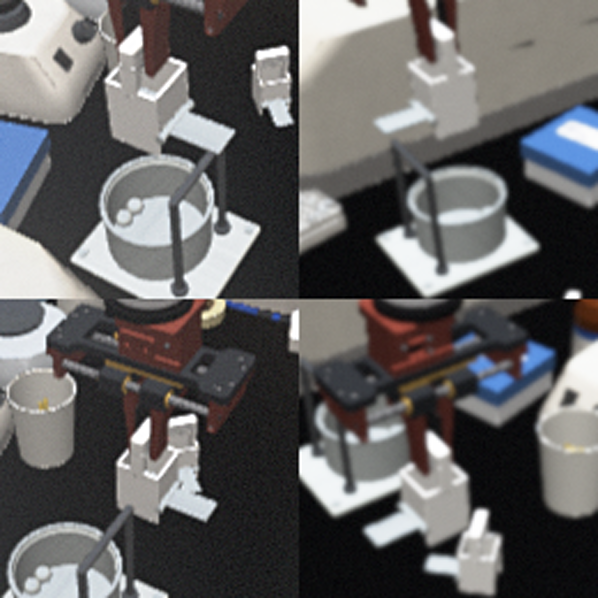

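```bash
python3 - <<'E'
from h import *
W=load('wrist0'); print(onz(W,255,228,50),onz(W,235,202,15))
print(manip.line_to([520,0,90.5],feed=25,until_force=3.5))
s=monitor.observe();print(s['time_s'],s['ft_force'],s['position'])
snap('side','si8'); snap('scene','sc8')
E
python3 -c "
import cv2,numpy as np
r=lambda f,y,x:cv2.imread('pics/'+f+'.png')[y:y+130,x:x+130]
cv2.imwrite('pics/m8.png',cv2.resize(np.hstack([r('si8',160,270),r('sc8',130,230)]),None,fx=3,fy=3,interpolation=cv2.INTER_CUBIC))"
```

```text
[519.11346337 -60.58452814  50.        ] [486.03453602 -37.43798962  15.        ]
True
18.4333 [-0.41068492 -0.1428272   4.67332704] [5.19788765e+02 1.93736382e-02 9.38476724e+01]
```

View pics/m8.png

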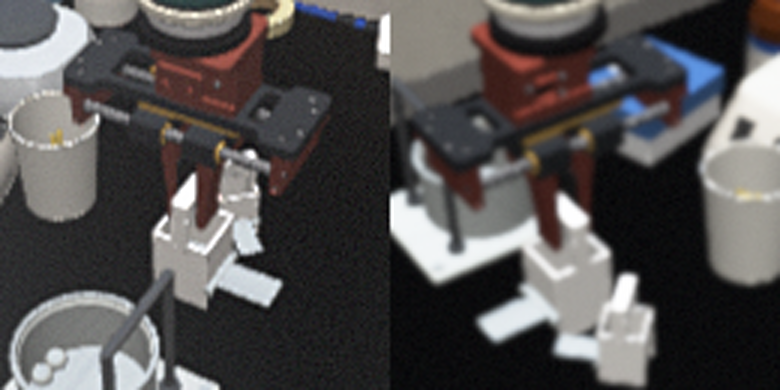

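The cup is down at TCP z 93.8, which matches the grasp height, and it's clear of the small cup. I'll release and retreat.

Run:
```python
from h import *
manip.move_gripper(50); p=monitor.observe()['position']
manip.line_to([p[0],p[1],220],feed=90)
manip.line_to([600,0,260],feed=120); manip.hold(0.5)
s=monitor.observe();print(s['time_s'],s['ft_force'],s['position'],s['gripper_width'])
for n in('side','scene','wrist'): snap(n,n[:2]+'9')
S=load('sc9');D=load('si9')
c=np.array([520,0,0.]);R=Ro.from_euler('z',-5.6,degrees=True)
for C,f in((S,'sc9o'),(D,'si9o')):
  for P in((0,24,102),(0,-24,102),(-70,13,20),(-70,-13,20),(-23,-23,0)): 
    cv2.circle(C['color'],tuple(int(v) for v in proj(C,c+R.apply(P)).round()),1,(0,0,255),-1)
r=lambda i,y,x:i[y:y+130,x:x+130]
cv2.imwrite('pics/m9.png',cv2.resize(np.hstack([r(D['color'],180,260),r(S['color'],150,220)]),None,fx=3,fy=3,interpolation=cv2.INTER_CUBIC))
```

```text
22.225 [-0.13575858  0.54225967 -0.57335292] [5.99913526e+02 1.43273562e-02 2.60018892e+02] 50.0737868165218
```

View pics/m9.png

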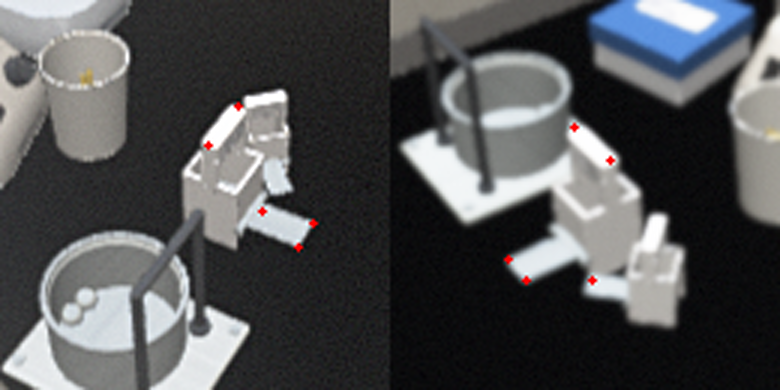

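View pics/wr9.png

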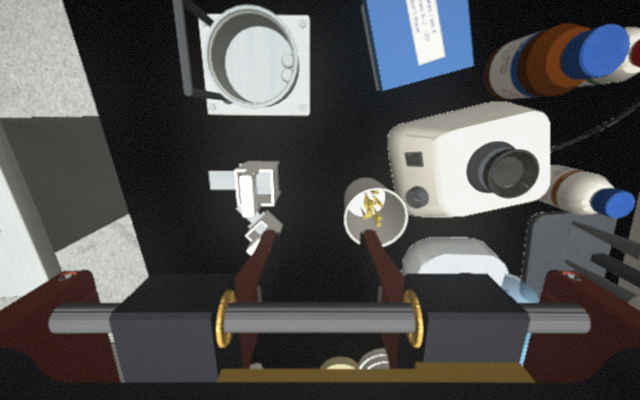

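```bash
python3 -c "
from h import *
job.finish_job()"
```

```text
the job is handed in; nothing more can be done
```

The job is handed in at about 22 s of the 51 s allowed. Both balls are in the jar and the empty cup is standing on the worktop beside the station. `finish_job` gives no verdict, so these are my own checks.

- **Pickup:** I gripped the larger cup by its cross grip, lifted it upright with the bottom shut, and held it over the jar above the striker.
- **Release:** I lowered the cup until the striker pushed the tab up and the bottom opened. The cup stayed there for about 0.9 s.
- **Set-down:** I raised the cup, saw the flap close, and stood it at about (520, 0) mm. Then I let go and backed the arm off.

**Last checks:**
- Both balls show inside the jar in the side and wrist views.
- The cup's grip bar and tab sit within a pixel or two of where an upright, shut cup should appear, in both the scene and side views.
- The beaker looks unmoved; I compared it by eye and did not measure it.
- The gripper is clear, with no contact force.

No check failed or disagreed. The small cup is about 60 mm away, centre to centre. That's closer than I estimated when I picked the spot, but I saw no contact.

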